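# Hang the lift-off door on the parts cabinet

### The job

The small steel parts cabinet on the bench is missing its lift-off door. Take the taller of the two doors out of the wooden rack and lower it gently, upright, onto the cabinet's two hinge pins so that both knuckles drop fully down onto their brackets; do not let it drop. Leave the door hanging there at any swing angle, and leave the shorter door in the rack.

Things in the scene. Friction and masses are not known exactly. Their poses are not given: they have to be found in the camera images.
- door_mid (a point): Centre of the taller loose grey door, standing in a wooden rack: panel 150 wide, 10 thick, 160 mm high, 0.3-0.6 kg. Point: mid-panel, 80 mm below the top edge (pinch that from above across the 10 mm), near the centre of mass. x: along the width to the knuckle edge; y: thickness; z: up. Its lower 26 mm sit in a 13 mm slot, floor 12 mm over the bench; rack 38 mm high. Slot, place, heading vary.
- top_knuckle (a point): Centre of the open lower mouth of the door's upper knuckle, 88 mm along x and 40 mm above door_mid; same axes. Steel ring, bore 22, outside 30, 22 mm high, bore along z. An equal lower knuckle is 100 mm below it. To hang: bring the door in sideways with the knuckles 32 to 66 mm higher than when hung (lower one passes between the brackets), then straight down.
- top_pin (a point): Foot of the fixed cabinet's upper pin, on its bracket, 145 mm over the bench; the hung door's top_knuckle point is here. Upright pin 30 mm high, 17 mm thick at the foot, 5 at the tip; an equal pin and bracket (10 thick, 30 wide) 100 mm below. z up; x level, into the cabinet, whose front is 32 mm off, 205 high. The -x side is open: a door with its x along this x is clear. Place, heading vary.
- spare_mid (a point): Centre of the shorter door, not wanted, to be left in the rack's other slot, 110 mm from the taller one and parallel to it: same width, thickness, look and axes, but 105 mm high with its knuckles 43 mm apart.
Things that resemble listed ones, but are neither listed nor needed, are in the scene too. What is shaped like the part that bears door_mid but pink, red or turquoise is not meant.

How it is judged:
By the outcome, as a careful person would: the job done as asked, in the order asked, and still so for the second after the job is handed in, with the robot touching nothing.
It also fails if it takes over 45 s, if anything falls off the work surface, if the arm or the gripper's body presses on something with over 40 N, if the wrist force passes 120 N, or if a joint passes its speed limit or range.

### The arm

A 6-joint arm with a two-finger parallel gripper is mounted at the origin on the work surface. World frame = base frame: x ahead of the robot, y to its left, z up, the work surface at z = 0. Lengths are in m, angles in rad, forces in N, time in s.
With the tool pointing down it reaches from about 0.425 to 0.95 m from the base axis. Payload 3.5 kg.
Tool frame: the origin (TCP) lies on the centre line of the jaws, within the pads' length; the fingertips stand 14 mm ahead of it and the grasp point (between the pads) lies 5 mm behind it (tips_ahead is the distance from the TCP to the fingertips, in m); y points along the fingers, z is the direction in which the jaws open and shut, and the axes are right-handed (so a half turn about y gives the same grasp; the last joint's range is limited). The gripper opens to 85 mm and grips with 20 to 120 N. Pads are 22 mm wide; open, the fingers measure 114 mm over their backs; the gripper's body (76 mm by 85 mm) begins 54 mm behind the grasp point. The pads swing forward as they close: fully open they stand 13 mm farther back than shut.
Start: joints at [-1.311, 0.286, 1.577, -0, 1.279, -0.15], TCP at [0.269, -0.619, 0.245] pointing down, gripper open.
Joint ranges: [-2.77, 2.77], [-0.9, 2.22], [0.21, 2.48], [-1.53, 4.67], [0.24, 2.81], [-2.84, 2.84]. Speed limits (rad/s): [2.79, 2.79, 3.14, 3.14, 3.14, 3.14].

### API

Orientations are given as a unit quaternion [x, y, z, w].
In Python, from plant import get_state, read_camera, sign_off, tips_ahead gives the robot as it stands.
- The arm moves only by the tool send_rows, never from a script. Its argument "plan" is a list of rows, each a list of 2 entries, a list of its own where there are three numbers: the shift along the tool's x, y, z in units of 12 cm (1.0 is 12 cm), then the turn, a rotation vector about the tool's x, y, z in units of 360 degrees (1.0 is 360 degrees). In form: [[[tx, ty, tz], [rx, ry, rz]], ...]. A call has 1 to 12 rows; each row shifts and turns the commanded pose from where the row before left it, along the tool's axes as they then stand; what a row does not reach is not made up. A row lasts 1/10 s, in which the tool goes at most 50 mm and 8.59 degrees, less where a joint would pass 70% of its speed; a pose out of reach is approached as far as the arm can. A call with a number of a shift or a turn outside -1 to 1 is refused whole. A call with a gripper value outside its range is refused whole. "gripper" is the closure, from 0 (fully open) to 1 (shut), set as the call begins (left out, the last holds). The fingers move at their own pace and stop on an object; "grip_force" is the grip in N (left out, the last holds). Time passes only in rows, so rows that do not move let the fingers close. It gives the time, the measured TCP pose, the force and the opening at its end, in the units of the state.
- get_state(): the state, without advancing time (a new reading comes with each control period).
- read_camera(name): name is "side" or "top"; returns a dict with "img" (400x640x3 uint8, blue, green, red), "fx", "fy", "cx", "cy" (pixels), "D" ([k1, k2, p1, p2, k3] as OpenCV has them; the pictures are not rectified), "world_from_camera" (4x4, takes a point from camera to world coordinates). Camera axes: x right, y down, z forward; pixel columns grow to the right and rows downward; lengths in m; the calibration is good to about 2 mm. A picture is of the moment at which its call begins. There is no depth.
- sign_off(): hands the job in, once; it reports no verdict.
The state is a dict: "time": time; "qpos": joint angles; "dq": joint speeds; "joint_efforts": joint torques, N m; "eef_pos": TCP position; "tcp_rot": TCP orientation; "contact_force": force on the tool from outside, world axes, zero at the start; "wrist_torque": the same for the moment, N m; "opening": opening from 0.0 (shut) to 1.0 (fully open).
Only numpy, scipy, OpenCV 4.12 (cv2) and the standard library are available. Lean on these libraries where they do the work, as an engineer would, in place of code of your own. Each camera call takes 0.05 s, during which the arm holds its last target. There are 200 camera calls.

## Working session

There is one attempt and no reset: what is moved stays moved. The work goes in short steps, Python scripts to look and compute and a tool call to move; the robot and the scene stay as the last step left them, time stands still between calls to the robot, and variables do not carry over. Pictures are saved under pics/ and viewed, about 8 in all and at most 12, crops included, and the job is handed in when it is done.

Besides the shell and the picture viewer there is one more tool, called after "Call:" by a JSON object that holds its "op" and its "data", one argument or row to a line. send_rows: Moves the arm, as the interface text tells. Its arguments: {"type":"object","properties":{"plan":{"type":"array"},"gripper":{"type":"number"},"grip_force":{"type":"number"}},"required":["plan"]}

```bash
ls; mkdir -p pics; python3 - <<'E'
from plant import *
import cv2,numpy as np
for n in("side","top"):
    c=read_camera(n);cv2.imwrite(f"pics/{n}0.png",c["img"]);print(n,c["fx"],c["fy"],c["cx"],c["cy"],c["D"]);print(np.round(c["world_from_camera"],4).tolist())
print(get_state(),tips_ahead)
E
```

```text
pics
side 383.78279770045054 383.78279770045054 323.8576424627947 195.56445006061477 [-0.02795144  0.          0.          0.          0.        ]
[[-0.9275, -0.2115, 0.3081, 0.0948], [-0.3736, 0.5477, -0.7487, 1.0749], [-0.0104, -0.8095, -0.587, 0.7723], [0.0, 0.0, 0.0, 1.0]]
top 490.2100017660158 490.2100017660158 317.7582299579701 193.16855414416437 [-0.05207059  0.          0.          0.          0.        ]
[[0.0706, -0.977, 0.2013, 0.1278], [-0.9975, -0.0699, 0.0105, 0.2389], [0.0038, -0.2015, -0.9795, 1.5293], [0.0, 0.0, 0.0, 1.0]]
{'time': 0.1, 'qpos': array([-1.31098731e+00,  2.87148340e-01,  1.57803411e+00,  2.44375037e-06,
        1.27861545e+00, -1.50024265e-01]), 'dq': array([ 0.00091241, -0.00040943, -0.00443924,  0.00012105,  0.00178409,
       -0.00095882]), 'joint_efforts': array([ 5.20852336e-04, -4.07298589e+01, -2.93698937e+01, -1.36646822e-04,
        3.45666478e-03,  3.80218694e-06]), 'eef_pos': array([ 0.26882302, -0.6185403 ,  0.24403606]), 'tcp_rot': array([-0.14392763,  0.69309083, -0.69153374,  0.14384373]), 'contact_force': array([-0.53405205,  0.23770835, -0.26257725]), 'wrist_torque': array([0.03551442, 0.0669701 , 0.03135852]), 'opening': 1.0014492993372917} 0.014
```

View pics/side0.png

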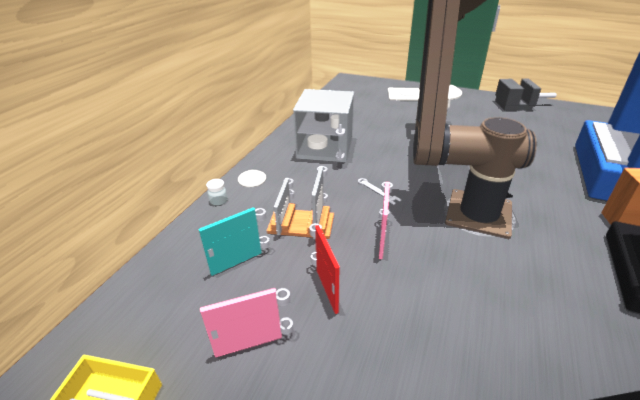

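View pics/top0.png

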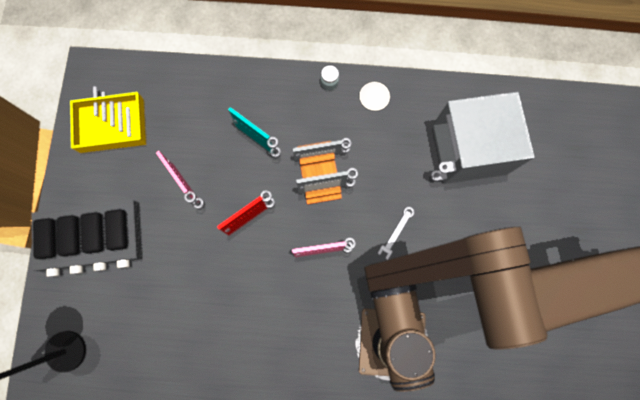

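The side view shows the grey doors in the orange rack at about (285,205) and (320,195), the latter looking taller. The cabinet is at (325,125) with pins at about (340,130) and (340,155). In the top view the doors are at (320,147) and (325,179), and the pin bracket is near (443,170). I'll zoom in for pixel picks.

```bash
python3 - <<'E'
import cv2,numpy as np
s=cv2.imread("pics/side0.png");t=cv2.imread("pics/top0.png")
def crop(i,x,y,w,h,k):
    o=cv2.resize(i[y:y+h,x:x+w],None,fx=k,fy=k,interpolation=cv2.INTER_CUBIC)
    for a in range(0,w,10): cv2.line(o,(a*k,0),(a*k,5 if a%20 else 12),(0,255,0),1)
    for a in range(0,h,10): cv2.line(o,(0,a*k),(5 if a%20 else 12,a*k),(0,255,0),1)
    cv2.putText(o,f"{x},{y} x{k}",(14,24),0,.45,(0,255,0),1);return o
a=crop(s,260,160,80,60,5);a2=crop(s,290,85,80,60,5)
b=crop(t,285,130,80,60,5);b2=crop(t,420,140,80,60,5)
a=crop(s,260,165,80,75,5)[:300*5//5+75] if 0 else crop(s,260,163,80,60,5)
cv2.imwrite("pics/z0.png",np.vstack([np.hstack([a,a2]),np.hstack([b,b2])]))
E
```

```text
(no output)
```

View pics/z0.png

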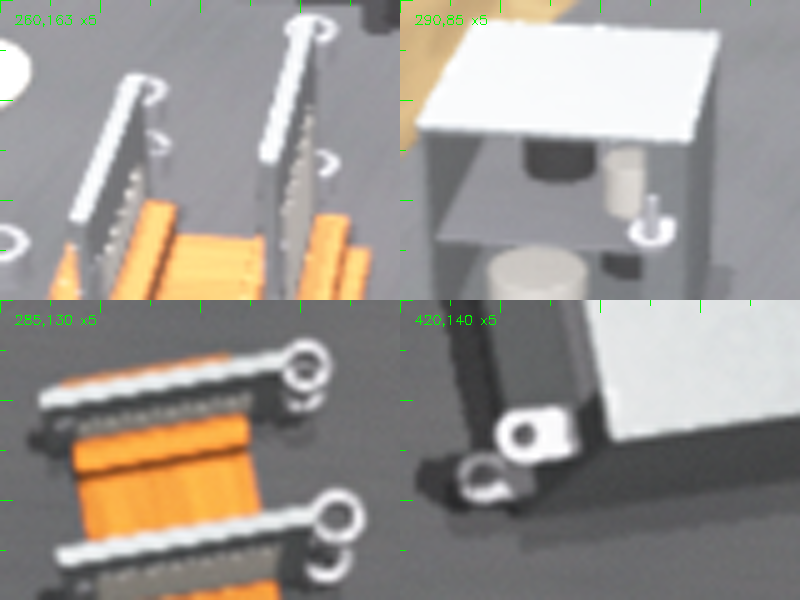

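Crops: the tall door is the front one in the top view. Its top edge runs (297,181)→(347,173), with its ring near (352.6,173.4). The upper bracket and pin are near (444.6,167) in top and (340,131) in side, with the pin tip at (340,124.5). Next I measure these.

```bash
cat > h.py <<'E'
import cv2,numpy as np
from plant import *
C=None
def ray(c,p):
    K=np.array([[c["fx"],0,c["cx"]],[0,c["fy"],c["cy"]],[0,0,1]])
    u=cv2.undistortPoints(np.array([[p]],float),K,np.array(c["D"]))[0,0]
    T=np.array(c["world_from_camera"]);return T[:3,3],T[:3,:3]@np.array([u[0],u[1],1])
def onz(c,p,z):
    o,d=ray(c,p);return o+d*(z-o[2])/d[2]
def tri(c1,p1,c2,p2):
    o1,d1=ray(c1,p1);o2,d2=ray(c2,p2)
    s=np.linalg.lstsq(np.c_[d1,-d2],o2-o1,rcond=None)[0]
    a,b=o1+s[0]*d1,o2+s[1]*d2;return (a+b)/2,np.linalg.norm(a-b)
def proj(c,P):
    T=np.linalg.inv(np.array(c["world_from_camera"]));K=np.array([[c["fx"],0,c["cx"]],[0,c["fy"],c["cy"]],[0,0,1]])
    return cv2.projectPoints(np.array([P],float),cv2.Rodrigues(T[:3,:3])[0],T[:3,3],K,np.array(c["D"]))[0][0,0]
E
python3 - <<'E'
from h import *
np.set_printoptions(precision=4,suppress=True)
s=read_camera("side");t=read_camera("top")
def edge(c,x0,y0,x1,y1,thr,name):
    g=cv2.cvtColor(c["img"],cv2.COLOR_BGR2GRAY)[y0:y1,x0:x1]
    m=(g>thr).astype(np.uint8);n,l,st,_=cv2.connectedComponentsWithStats(m)
    k=1+np.argmax(st[1:,4]);ct=cv2.findContours((l==k).astype(np.uint8),0,1)[0][0]
    r=cv2.boxPoints(cv2.minAreaRect(ct))+[x0,y0];print(name,st[k,4],r.tolist());return ct,r
edge(t,293,168,348,186,170,"tall top")
edge(t,290,139,343,153,170,"short top")
ct,r=edge(t,445,85,540,182,150,"roof")
q=cv2.approxPolyDP(ct,6,True)[:,0]+[445,85];print(q.tolist());print([onz(t,p,.205)for p in q.tolist()])
ct,r=edge(s,290,85,365,115,190,"sideroof");q=cv2.approxPolyDP(ct,4,True)[:,0]+[290,85];print([(p,onz(s,p,.205))for p in q.tolist()])
L=onz(t,(296.6,181),.172);R=onz(t,(347.4,173.2),.172);print("tall",L,R,np.linalg.norm(L-R))
print("ring .154",onz(t,(352.6,173.4),.154))
L=onz(t,(293.2,149.5),.117);R=onz(t,(341,142),.117);print("short",L,R,np.linalg.norm(L-R))
print("tall side near/far",onz(s,(313.4,194.2),.172),onz(s,(321,167.3),.172))
print("ring side",onz(s,(324,168.8),.154),"low ring",onz(s,(325,195.5),.054))
print("pin top@.145/.175",onz(t,(444.6,167),.145),onz(t,(444.6,167),.175),"low",onz(t,(436.8,175.6),.045),onz(t,(436.8,175.6),.075))
print("pin side foot",onz(s,(340.3,131),.145),"tip",onz(s,(340.2,124.5),.175))
print(tri(t,(444.6,167),s,(340.2,125)))
E
```

```text
tall top 447 [[294.08108127117157, 169.48648834228516], [345.32432556152344, 160.94594430923462], [347.5135154724121, 174.08108043670654], [296.27027130126953, 182.62162399291992]]
short top 195 [[292.54054617881775, 147.24324417114258], [342.0, 138.9999978542328], [342.9729766845703, 144.83783531188965], [293.51352310180664, 153.08108139038086]]
roof 4944 [[447.7800121307373, 100.46000289916992], [524.640007019043, 89.47999954223633], [534.3400039672852, 157.37998962402344], [457.4800109863281, 168.3599853515625]]
[[518, 92], [448, 101], [462, 167], [534, 157]]
[array([ 0.7425, -0.3086,  0.205 ]), array([ 0.698 , -0.1029,  0.205 ]), array([ 0.5036, -0.1451,  0.205 ]), array([ 0.5482, -0.3512,  0.205 ])]
sideroof 1299 [[289.7835636138916, 109.78763389587402], [291.30349922180176, 83.18877005577087], [353.41497802734375, 86.73799705505371], [351.8950424194336, 113.33686065673828]]
[([290, 106], array([ 0.7232, -0.1313,  0.205 ])), ([346, 113], array([ 0.5068, -0.1447,  0.205 ])), ([353, 91], array([ 0.5516, -0.3586,  0.205 ])), ([310, 85], array([ 0.7424, -0.3614,  0.205 ]))]
tall [0.4377 0.316  0.172 ] [0.4708 0.1733 0.172 ] 0.14646834618793517
ring .154 [0.4758 0.1574 0.154 ]
short [0.5461 0.337  0.117 ] [0.5798 0.1955 0.117 ] 0.14546856977233039
tall side near/far [0.4384 0.3135 0.172 ] [0.4712 0.1798 0.172 ]
ring side [0.4707 0.1577 0.154 ] low ring [0.4686 0.1571 0.054 ]
pin top@.145/.175 [ 0.5169 -0.1112  0.145 ] [ 0.5084 -0.1036  0.175 ] low [ 0.5154 -0.1125  0.045 ] [ 0.5075 -0.1054  0.075 ]
pin side foot [ 0.5175 -0.1166  0.145 ] tip [ 0.5151 -0.1079  0.175 ]
(array([ 0.5109, -0.1031,  0.1753]), np.float64(0.004940254748402741))
```

```bash
cat >> h.py <<'E'
from scipy.spatial.transform import Rotation as Ro
def rel(P,head=None):
    s=get_state();R=Ro.from_quat(s["tcp_rot"]).as_matrix()
    print("pos",s["eef_pos"].round(4),"q",s["qpos"].round(3),"F",s["contact_force"].round(1),"op",round(s["opening"],3),"t",s["time"])
    print("zhead",np.degrees(np.arctan2(R[1,2],R[0,2])),"tilt y",R[:,1].round(4))
    for p in P:
        print("to",p,"units",(R.T@(np.array(p)-s["eef_pos"])/.12).round(4))
E
python3 - <<'E'
from h import *
rel([(.5,-.45,.35),(.56,-.1,.35),(.454,.2455,.35)])
s=get_state();print(Ro.from_quat(s["tcp_rot"]).as_matrix().round(3))
E
```

```text
pos [ 0.2689 -0.6187  0.2444] q [-1.311  0.287  1.578 -0.     1.279 -0.15 ] F [-0.3 -0.1 -0.4] op 1.0 t 0.2
zhead -66.52154847711061 tilt y [-4.0e-04  1.5e-03 -1.0e+00]
to (0.5, -0.45, 0.35) units [-2.327  -0.8784 -0.5235]
to (0.56, -0.1, 0.35) units [-3.9476 -0.8744 -2.9995]
to (0.454, 0.2455, 0.35) units [-4.2844 -0.8698 -5.9922]
[[-0.917 -0.     0.398]
 [-0.398  0.001 -0.917]
 [-0.    -1.    -0.001]]
```

Call:
{"op": "send_rows", "data": {
  "plan": [
    [[0, -0.088, 0], [0, -0.0221, 0]],
    [[0, -0.088, 0], [0, -0.0221, 0]],
    [[0, -0.088, 0], [0, -0.0221, 0]],
    [[0, -0.088, 0], [0, -0.0221, 0]],
    [[0, -0.088, 0], [0, -0.0221, 0]],
    [[0, -0.088, 0], [0, -0.0221, 0]],
    [[0, -0.088, 0], [0, -0.0221, 0]],
    [[0, -0.088, 0], [0, -0.0221, 0]],
    [[0, -0.088, 0], [0, -0.0221, 0]],
    [[0, -0.088, 0], [0, -0.0221, 0]]
  ],
  "gripper": 0
}}

```text
time: 1.2
eef_pos: [0.2689, -0.6189, 0.3509]
tcp_rot: [-0.555, 0.439, -0.438, 0.555]
contact_force: [-0.1, -0.3, 0.7]
opening: 0.999
```

Call:
{"op": "send_rows", "data": {
  "plan": [
    [[-0.3, 0, 0.27], [0, 0, 0]],
    [[-0.3, 0, 0.27], [0, 0, 0]],
    [[-0.3, 0, 0.27], [0, 0, 0]],
    [[-0.3, 0, 0.27], [0, 0, 0]],
    [[-0.3, 0, 0.27], [0, 0, 0]],
    [[-0.3, 0, 0.27], [0, 0, 0]],
    [[-0.3, 0, 0.27], [0, 0, 0]],
    [[-0.3, 0, 0.27], [0, 0, 0]],
    [[-0.3, 0, 0.27], [0, 0, 0]],
    [[-0.3, 0, 0.27], [0, 0, 0]],
    [[-0.3, 0, 0.27], [0, 0, 0]],
    [[-0.3, 0, 0.27], [0, 0, 0]]
  ]
}}

```text
time: 2.4
eef_pos: [0.5508, -0.1085, 0.3509]
tcp_rot: [-0.554, 0.44, -0.44, 0.554]
contact_force: [0.4, -0.5, 1.0]
opening: 0.998
```

```bash
python3 - <<'E'
from h import *
rel([(.454,.2455,.35),(.454,.2455,.25)])
E
```

```text
pos [ 0.5508 -0.1085  0.3509] q [-0.375 -0.028  1.733 -0.     1.436 -0.603] F [ 0.4 -0.5  1. ] op 0.998 t 2.4
zhead 13.043047831209755 tilt y [ 2.e-04 -2.e-04 -1.e+00]
to (0.454, 0.2455, 0.35) units [-3.056   0.0069 -0.1199]
to (0.454, 0.2455, 0.25) units [-3.0562  0.8402 -0.1201]
```

Call:
{"op": "send_rows", "data": {
  "plan": [
    [[-0.31, 0, -0.012], [0, 0, 0]],
    [[-0.31, 0, -0.012], [0, 0, 0]],
    [[-0.31, 0, -0.012], [0, 0, 0]],
    [[-0.31, 0, -0.012], [0, 0, 0]],
    [[-0.31, 0, -0.012], [0, 0, 0]],
    [[-0.31, 0, -0.012], [0, 0, 0]],
    [[-0.31, 0, -0.012], [0, 0, 0]],
    [[-0.31, 0.2, -0.012], [0, 0, 0]],
    [[-0.31, 0.2, -0.012], [0, 0, 0]],
    [[-0.266, 0.2, -0.012], [0, 0, 0]],
    [[0, 0.24, 0], [0, 0, 0]],
    [[0, 0, 0], [0, 0, 0]]
  ]
}}

```text
time: 3.6
eef_pos: [0.4504, 0.2436, 0.2452]
tcp_rot: [0.557, -0.441, 0.438, -0.551]
contact_force: [-0.4, -0.3, -0.5]
opening: 0.999
```

```bash
python3 - <<'E'
from h import *
rel([(.454,.2455,.25),(.454,.2455,.127)])
def crop(i,x,y,w,h,k): return cv2.resize(i[y:y+h,x:x+w],None,fx=k,fy=k,interpolation=cv2.INTER_CUBIC)
s=read_camera("side");t=read_camera("top")
a=crop(s["img"],240,100,130,150,4);b=crop(t["img"],420,140,66,150,4)
cv2.imwrite("pics/z1.png",np.hstack([a,b]))
E
```

```text
pos [0.4504 0.2436 0.2452] q [ 0.297 -0.072  1.967 -0.     1.257  0.068] F [-0.4 -0.3 -0.5] op 0.999 t 3.6
zhead 13.159654760169376 tilt y [-0.0091 -0.003  -1.    ]
to (0.454, 0.2455, 0.25) units [-0.009  -0.04    0.0324]
to (0.454, 0.2455, 0.127) units [-0.0098  0.985   0.0421]
```

View pics/z1.png

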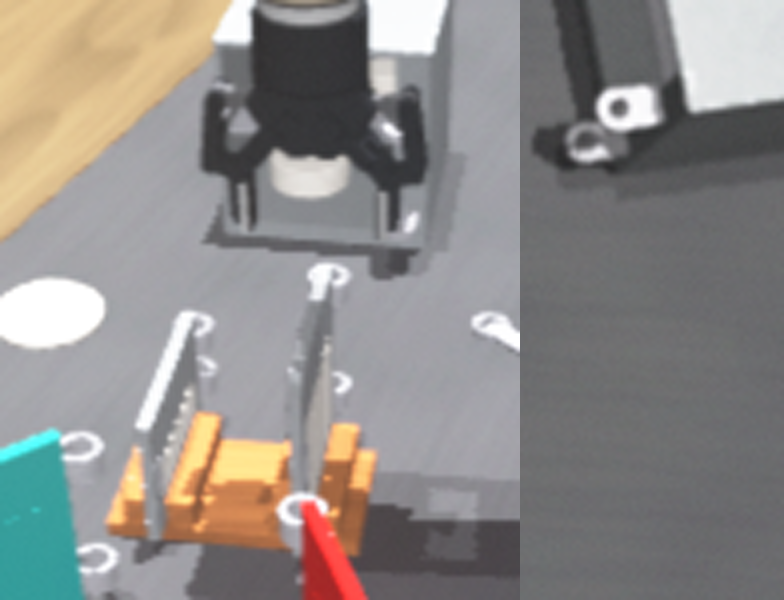

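```bash
python3 - <<'E'
from h import *
s=read_camera("side")
rel([(.454,.2455,.18),(.454,.2455,.127)])
P=get_state()["eef_pos"];print(proj(s,P+[0,0,-.0]))
E
```

```text
pos [0.4542 0.2433 0.2515] q [ 0.295 -0.076  1.959 -0.     1.257  0.068] F [0.3 0.2 0.3] op 1.001 t 3.75
zhead 13.005215658814757 tilt y [ 1.6e-03  4.0e-04 -1.0e+00]
to (0.454, 0.2455, 0.18) units [-0.018   0.5956  0.0015]
to (0.454, 0.2455, 0.127) units [-1.8000e-02  1.0372e+00  7.0000e-04]
[317.48257968 155.02875247]
```

Call:
{"op": "send_rows", "data": {
  "plan": [
    [[-0.018, 0.15, 0], [0, 0, 0]],
    [[0, 0.15, 0], [0, 0, 0]],
    [[0, 0.15, 0], [0, 0, 0]],
    [[0, 0.15, 0], [0, 0, 0]],
    [[0, 0.15, 0], [0, 0, 0]],
    [[0, 0.12, 0], [0, 0, 0]],
    [[0, 0.1, 0], [0, 0, 0]],
    [[0, 0.065, 0], [0, 0, 0]],
    [[0, 0, 0], [0, 0, 0]],
    [[0, 0, 0], [0, 0, 0]]
  ]
}}

```text
time: 4.75
eef_pos: [0.4534, 0.2457, 0.1264]
tcp_rot: [-0.553, 0.44, -0.44, 0.554]
contact_force: [-0.1, -0.1, 0.3]
opening: 0.996
```

Call:
{"op": "send_rows", "data": {
  "plan": [
    [[0, 0, 0], [0, 0, 0]],
    [[0, 0, 0], [0, 0, 0]],
    [[0, 0, 0], [0, 0, 0]],
    [[0, 0, 0], [0, 0, 0]],
    [[0, 0, 0], [0, 0, 0]],
    [[0, 0, 0], [0, 0, 0]],
    [[0, 0, 0], [0, 0, 0]],
    [[0, 0, 0], [0, 0, 0]],
    [[0, 0, 0], [0, 0, 0]],
    [[0, 0, 0], [0, 0, 0]]
  ],
  "gripper": 1,
  "grip_force": 70
}}

```text
time: 5.75
eef_pos: [0.4537, 0.2458, 0.1262]
tcp_rot: [-0.553, 0.439, -0.44, 0.554]
contact_force: [3.7, 1.5, -1.1]
opening: 0.107
```

```bash
python3 - <<'E'
from h import *
rel([(.454,.2455,.127)]);print(get_state()["wrist_torque"])
E
```

```text
pos [0.4537 0.2458 0.1262] q [ 0.3    0.07   2.059 -0.     1.011  0.072] F [ 3.7  1.5 -1.1] op 0.107 t 5.75
zhead 13.056059719969884 tilt y [ 2.e-03  5.e-04 -1.e+00]
to (0.454, 0.2455, 0.127) units [ 0.0029 -0.0063  0.0022]
[ 0.24478483 -0.86710318  0.20061104]
```

Call:
{"op": "send_rows", "data": {
  "plan": [
    [[0, -0.02, 0], [0, 0, 0]],
    [[0, -0.04, 0], [0, 0, 0]],
    [[0, -0.05, 0], [0, 0, 0]],
    [[0, -0.06, 0], [0, 0, 0]],
    [[0, -0.07, 0], [0, 0, 0]],
    [[0, -0.07, 0], [0, 0, 0]],
    [[0, -0.07, 0], [0, 0, 0]],
    [[0, -0.06, 0], [0, 0, 0]],
    [[0, -0.05, 0], [0, 0, 0]],
    [[0, -0.03, 0], [0, 0, 0]],
    [[0, 0, 0], [0, 0, 0]],
    [[0, 0, 0], [0, 0, 0]]
  ]
}}

```text
time: 6.95
eef_pos: [0.4528, 0.2456, 0.1882]
tcp_rot: [0.554, -0.44, 0.44, -0.553]
contact_force: [-0.1, 0.0, -4.2]
opening: 0.109
```

```bash
python3 - <<'E'
from h import *
def crop(i,x,y,w,h,k): return cv2.resize(i[y:y+h,x:x+w],None,fx=k,fy=k,interpolation=cv2.INTER_CUBIC)
s=read_camera("side");t=read_camera("top")
rel([]);print(get_state()["wrist_torque"])
a=crop(s["img"],260,120,100,145,4);b=crop(t["img"],285,120,95,145,4)
cv2.imwrite("pics/z2.png",np.hstack([a,b]))
E
```

```text
pos [0.4527 0.2455 0.1878] q [ 0.3   -0.012  2.018  0.     1.136  0.072] F [ 0.5  0.5 -4.1] op 0.105 t 7.05
zhead 13.038914047463235 tilt y [-1.e-03 -3.e-04 -1.e+00]
[ 0.06753824 -0.03669043 -0.0016182 ]
```

View pics/z2.png

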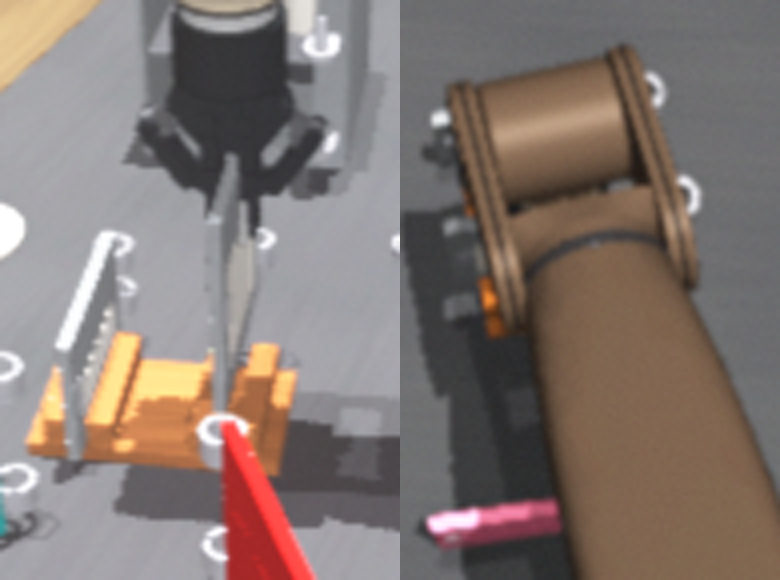

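Lift confirmed: the wrist carries about 4 N and the door bottom is clear of the rack. The top view shows the upper ring at about (357,169), and in the side view the lower ring is at about (326,180). I'll carry it to the hinge at this height, where the lower knuckle is 18 mm above the lower pin tip.

Call:
{"op": "send_rows", "data": {
  "plan": [
    [[0.06, 0, -0.0133], [0, 0, 0]],
    [[0.15, 0, -0.0133], [0, 0, 0]],
    [[0.24, 0, -0.0133], [0, 0, 0]],
    [[0.27, 0, -0.0133], [0, 0, 0]],
    [[0.27, 0, -0.0133], [0, 0, 0]],
    [[0.27, 0, -0.0133], [0, 0, 0]],
    [[0.27, 0, -0.0133], [0, 0, 0]],
    [[0.24, 0, -0.0133], [0, 0, 0]],
    [[0.2, 0, -0.0133], [0, 0, 0]],
    [[0.15, 0, -0.0133], [0, 0, 0]],
    [[0.1, 0, -0.0133], [0, 0, 0]],
    [[0.055, 0, -0.0133], [0, 0, 0]]
  ]
}}

```text
time: 8.25
eef_pos: [0.4958, -0.0218, 0.1889]
tcp_rot: [-0.55, 0.444, -0.438, 0.556]
contact_force: [-1.8, 22.4, 6.7]
opening: 0.106
```

Call:
{"op": "send_rows", "data": {
  "plan": [
    [[0, 0, 0], [0, 0, 0]],
    [[0, 0, 0], [0, 0, 0]],
    [[0, 0, 0], [0, 0, 0]]
  ]
}}

```text
time: 8.55
eef_pos: [0.4956, -0.0213, 0.1885]
tcp_rot: [-0.551, 0.442, -0.438, 0.556]
contact_force: [-1.0, 8.8, -0.6]
opening: 0.106
```

```bash
python3 - <<'E'
from h import *
def crop(i,x,y,w,h,k):
    o=cv2.resize(i[y:y+h,x:x+w],None,fx=k,fy=k,interpolation=cv2.INTER_CUBIC)
    for a in range(0,w,10): cv2.line(o,(a*k,0),(a*k,5 if a%20 else 12),(0,255,0),1)
    for a in range(0,h,10): cv2.line(o,(0,a*k),(5 if a%20 else 12,a*k),(0,255,0),1)
    return o
s=read_camera("side");t=read_camera("top")
rel([]);print(get_state()["wrist_torque"])
a=crop(s["img"],310,95,50,75,8);b=crop(t["img"],415,135,50,75,8)
cv2.imwrite("pics/z3.png",np.hstack([a,b]))
E
```

```text
pos [ 0.4956 -0.0213  0.1886] q [-0.252 -0.057  2.06   0.008  1.141 -0.483] F [-0.6  9.7 -0.1] op 0.11 t 8.65
zhead 13.041681962321956 tilt y [-6.0e-04  8.1e-03 -1.0e+00]
[1.70494807 0.07723043 0.0977676 ]
```

View pics/z3.png

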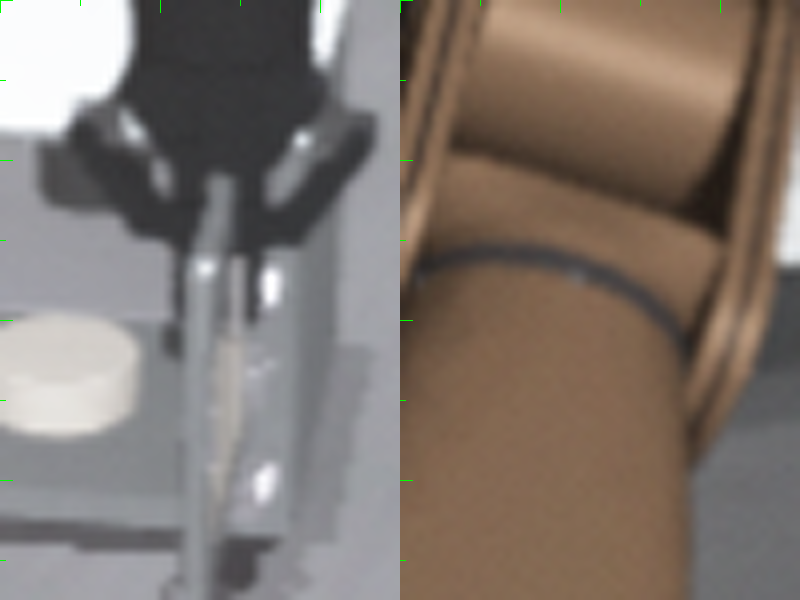

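```bash
python3 - <<'E'
from h import *
s=read_camera("side");d=np.array([.2255,-.9742,0])
for nm,T in(("lifted",[.4527,.2455]),("now",[.4956,-.0213])):
    m=np.array([*T,0])
    print(nm)
    for n,a,z in(("topL",-.075,.2336),("topR",.075,.2336),("botL",-.075,.0736),("botR",.075,.0736),("upring top",.088,.2156),("lowring top",.088,.1156)):
        print(n,proj(s,m+a*d+[0,0,z]).round(1))
print("pin",[proj(s,[.5155,-.111,z]).round(1) for z in(.175,.145,.075,.045)])
print(get_state()["contact_force"],get_state()["wrist_torque"])
E
```

```text
lifted
topL [312.9 176.1]
topR [322.2 148. ]
botL [314.5 223.7]
botR [322.8 193. ]
upring top [322.9 151.2]
lowring top [323.3 179.6]
now
topL [334. 130.]
topR [339.8 110.6]
botL [333.8 173.1]
botR [339.2 151.3]
upring top [340.2 114. ]
lowring top [339.8 139.5]
pin [array([340.4, 124.1]), array([340.3, 131.7]), array([340. , 148.8]), array([339.9, 155.8])]
[-0.5772235   9.09453211 -1.30744233] [1.7568214  0.04498508 0.12614986]
```

Both predicted projections agree with the pictures: the door hangs straight, with its panel at about column 335 against the pin at 340. There is a 9 N push back along the approach, consistent with the panel edge touching the bracket end. The door is a few mm too deep, so I back off and recheck the force.

Call:
{"op": "send_rows", "data": {
  "plan": [
    [[-0.025, 0, 0], [0, 0, 0]],
    [[-0.02, 0, 0], [0, 0, 0]],
    [[0, 0, 0], [0, 0, 0]],
    [[0, 0, 0], [0, 0, 0]]
  ]
}}

```text
time: 9.1
eef_pos: [0.4947, -0.0196, 0.1882]
tcp_rot: [0.554, -0.44, 0.44, -0.553]
contact_force: [0.6, -0.2, -3.9]
opening: 0.106
```

```bash
python3 - <<'E'
from h import *
def crop(i,x,y,w,h,k): return cv2.resize(i[y:y+h,x:x+w],None,fx=k,fy=k,interpolation=cv2.INTER_CUBIC)
rel([]);print(get_state()["wrist_torque"])
E
```

```text
pos [ 0.4947 -0.0196  0.1882] q [-0.245 -0.059  2.063 -0.     1.138 -0.472] F [ 0.6 -0.2 -3.9] op 0.106 t 9.1
zhead 13.044678915775346 tilt y [-1.e-04 -4.e-04 -1.e+00]
[ 0.02576756  0.01225946 -0.04114544]
```

Call:
{"op": "send_rows", "data": {
  "plan": [
    [[0, 0.02, 0], [0, 0, 0]],
    [[0, 0.02, 0], [0, 0, 0]],
    [[0, 0.02, 0], [0, 0, 0]],
    [[0, 0.02, 0], [0, 0, 0]],
    [[0, 0.02, 0], [0, 0, 0]],
    [[0, 0.02, 0], [0, 0, 0]],
    [[0, 0.02, 0], [0, 0, 0]],
    [[0, 0.02, 0], [0, 0, 0]],
    [[0, 0.01, 0], [0, 0, 0]],
    [[0, 0.01, 0], [0, 0, 0]],
    [[0, 0.01, 0], [0, 0, 0]],
    [[0, 0, 0], [0, 0, 0]]
  ]
}}

```text
time: 10.3
eef_pos: [0.4947, -0.0194, 0.1654]
tcp_rot: [0.554, -0.44, 0.44, -0.554]
contact_force: [-0.8, -0.3, -4.1]
opening: 0.107
```

```bash
python3 - <<'E'
from h import *
def crop(i,x,y,w,h,k):
    o=cv2.resize(i[y:y+h,x:x+w],None,fx=k,fy=k,interpolation=cv2.INTER_CUBIC)
    for a in range(0,w,10): cv2.line(o,(a*k,0),(a*k,5 if a%20 else 12),(0,255,0),1)
    for a in range(0,h,10): cv2.line(o,(0,a*k),(5 if a%20 else 12,a*k),(0,255,0),1)
    return o
s=read_camera("side")
rel([]);print(get_state()["wrist_torque"])
m=np.r_[get_state()["eef_pos"][:2],0]+.0905*np.array([.2255,-.9742,0]);z=get_state()["eef_pos"][2]-.1262
print([(proj(s,m+[0,0,q+z])-[310,95])*8 for q in(.132,.154,.032,.054)])
cv2.imwrite("pics/z4.png",crop(s["img"],310,95,65,75,8))
E
```

```text
pos [ 0.4947 -0.0194  0.1655] q [-0.244 -0.031  2.081  0.     1.092 -0.472] F [-0.3  0.  -4.5] op 0.105 t 10.35
zhead 13.037718324171898 tilt y [ 0.  0. -1.]
[ 0.02092831 -0.01488851 -0.08984129]
[array([241.26135798, 243.84130196]), array([241.96334844, 198.26708576]), array([238.20994314, 440.81372027]), array([238.86227046, 398.85779308])]
```

View pics/z4.png

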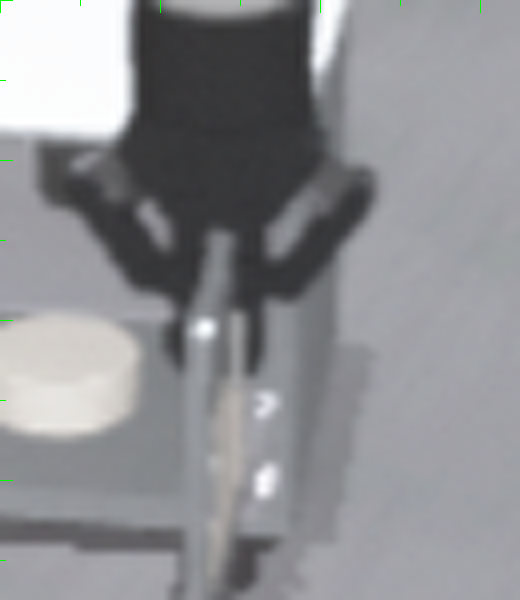

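Free of contact. The lower knuckle's right edge (crop x≈277) lines up with the lower bracket's right edge (≈279), both 30 mm wide, so it is laterally aligned. Continuing down.

Call:
{"op": "send_rows", "data": {
  "plan": [
    [[0, 0.01, 0], [0, 0, 0]],
    [[0, 0.01, 0], [0, 0, 0]],
    [[0, 0.01, 0], [0, 0, 0]],
    [[0, 0.01, 0], [0, 0, 0]],
    [[0, 0.01, 0], [0, 0, 0]],
    [[0, 0.01, 0], [0, 0, 0]],
    [[0, 0.01, 0], [0, 0, 0]],
    [[0, 0.01, 0], [0, 0, 0]],
    [[0, 0.01, 0], [0, 0, 0]],
    [[0, 0, 0], [0, 0, 0]]
  ]
}}

```text
time: 11.35
eef_pos: [0.4946, -0.0194, 0.1545]
tcp_rot: [0.554, -0.44, 0.44, -0.553]
contact_force: [-0.2, 0.0, -4.0]
opening: 0.107
```

Call:
{"op": "send_rows", "data": {
  "plan": [
    [[0, 0.01, 0], [0, 0, 0]],
    [[0, 0.01, 0], [0, 0, 0]],
    [[0, 0.01, 0], [0, 0, 0]],
    [[0, 0.01, 0], [0, 0, 0]],
    [[0, 0.01, 0], [0, 0, 0]],
    [[0, 0.01, 0], [0, 0, 0]],
    [[0, 0, 0], [0, 0, 0]]
  ]
}}

```text
time: 12.05
eef_pos: [0.4946, -0.0194, 0.1473]
tcp_rot: [0.554, -0.44, 0.44, -0.553]
contact_force: [-0.1, 0.2, -4.5]
opening: 0.107
```

Call:
{"op": "send_rows", "data": {
  "plan": [
    [[0, 0.01, 0], [0, 0, 0]],
    [[0, 0.01, 0], [0, 0, 0]],
    [[0, 0.01, 0], [0, 0, 0]],
    [[0, 0.01, 0], [0, 0, 0]],
    [[0, 0, 0], [0, 0, 0]]
  ]
}}

```text
time: 12.55
eef_pos: [0.495, -0.0197, 0.1428]
tcp_rot: [0.554, -0.44, 0.44, -0.554]
contact_force: [0.2, -1.0, -4.0]
opening: 0.108
```

Call:
{"op": "send_rows", "data": {
  "plan": [
    [[0, 0.01, 0], [0, 0, 0]],
    [[0, 0.007, 0], [0, 0, 0]],
    [[0, 0, 0], [0, 0, 0]]
  ]
}}

```text
time: 12.85
eef_pos: [0.4951, -0.0198, 0.1409]
tcp_rot: [0.554, -0.439, 0.44, -0.554]
contact_force: [0.7, -3.1, -3.2]
opening: 0.115
```

Call:
{"op": "send_rows", "data": {
  "plan": [
    [[0, 0.007, 0], [0, 0, 0]],
    [[0, 0, 0], [0, 0, 0]]
  ]
}}

```text
time: 13.05
eef_pos: [0.4951, -0.0198, 0.1401]
tcp_rot: [0.554, -0.439, 0.44, -0.554]
contact_force: [2.2, -2.5, -1.8]
opening: 0.106
```

Call:
{"op": "send_rows", "data": {
  "plan": [
    [[0.01, 0, 0.005], [0, 0, 0]],
    [[0, 0.006, 0], [0, 0, 0]],
    [[0, 0, 0], [0, 0, 0]]
  ]
}}

```text
time: 13.35
eef_pos: [0.4954, -0.02, 0.1391]
tcp_rot: [-0.553, 0.44, -0.44, 0.554]
contact_force: [0.3, 0.2, -0.5]
opening: 0.109
```

Call:
{"op": "send_rows", "data": {
  "plan": [
    [[0, 0.006, 0], [0, 0, 0]],
    [[0, 0, 0], [0, 0, 0]]
  ]
}}

```text
time: 13.55
eef_pos: [0.4956, -0.02, 0.139]
tcp_rot: [-0.553, 0.44, -0.44, 0.554]
contact_force: [-2.2, 3.1, 2.1]
opening: 0.103
```

Call:
{"op": "send_rows", "data": {
  "plan": [
    [[0, 0.006, 0], [0, 0, 0]],
    [[0, 0, 0], [0, 0, 0]]
  ]
}}

```text
time: 13.75
eef_pos: [0.4958, -0.02, 0.1388]
tcp_rot: [-0.553, 0.44, -0.44, 0.554]
contact_force: [-3.9, 3.1, 6.5]
opening: 0.105
```

The vertical force now rises stiffly at TCP z = 0.139, and seating was expected at 0.1392. I relax the preload and open gently.

Call:
{"op": "send_rows", "data": {
  "plan": [
    [[-0.004, -0.006, -0.004], [0, 0, 0]],
    [[0, 0, 0], [0, 0, 0]]
  ],
  "grip_force": 20
}}

```text
time: 13.95
eef_pos: [0.4954, -0.0201, 0.1388]
tcp_rot: [-0.553, 0.44, -0.44, 0.554]
contact_force: [-0.9, 1.2, 3.4]
opening: 0.11
```

Call:
{"op": "send_rows", "data": {
  "plan": [
    [[0, 0, 0], [0, 0, 0]],
    [[0, 0, 0], [0, 0, 0]],
    [[0, 0, 0], [0, 0, 0]],
    [[0, 0, 0], [0, 0, 0]],
    [[0, 0, 0], [0, 0, 0]]
  ],
  "gripper": 0.5
}}

```text
time: 14.45
eef_pos: [0.495, -0.0201, 0.1383]
tcp_rot: [0.554, -0.44, 0.44, -0.554]
contact_force: [0.6, 0.7, -0.5]
opening: 0.501
```

```bash
python3 - <<'E'
from h import *
def crop(i,x,y,w,h,k): return cv2.resize(i[y:y+h,x:x+w],None,fx=k,fy=k,interpolation=cv2.INTER_CUBIC)
s=read_camera("side");rel([])
cv2.imwrite("pics/z5.png",crop(s["img"],300,90,75,90,6))
E
```

```text
pos [ 0.495  -0.0201  0.1383] q [-0.246  0.007  2.099  0.     1.036 -0.473] F [ 0.3 -0.5  0.4] op 0.495 t 14.5
zhead 13.035015950236446 tilt y [-1.e-04  1.e-04 -1.e+00]
```

View pics/z5.png

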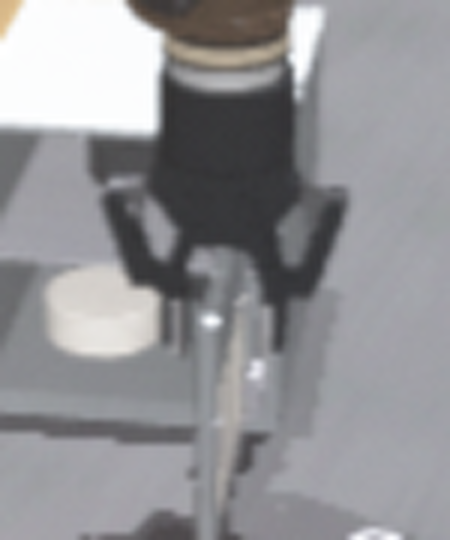

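The door stands upright between the open fingers, with both knuckles on their brackets. Retreating straight up, then away.

Call:
{"op": "send_rows", "data": {
  "plan": [
    [[0, -0.05, 0], [0, 0, 0]],
    [[0, -0.1, 0], [0, 0, 0]],
    [[0, -0.15, 0], [0, 0, 0]],
    [[0, -0.2, 0], [0, 0, 0]],
    [[0, -0.25, 0], [0, 0, 0]],
    [[0, -0.3, 0], [0, 0, 0]],
    [[0, -0.3, 0], [0, 0, 0]],
    [[0, -0.2, 0], [0, 0, 0]],
    [[-0.3, 0, 0], [0, 0, 0]],
    [[-0.35, 0, 0], [0, 0, 0]],
    [[-0.35, 0, 0], [0, 0, 0]],
    [[-0.35, 0, 0], [0, 0, 0]]
  ]
}}

```text
time: 15.7
eef_pos: [0.4579, 0.1391, 0.326]
tcp_rot: [-0.553, 0.44, -0.441, 0.554]
contact_force: [0.3, 0.2, 0.8]
opening: 0.497
```

Call:
{"op": "send_rows", "data": {
  "plan": [
    [[-0.35, 0, 0], [0, 0, 0]],
    [[-0.35, 0, 0], [0, 0, 0]],
    [[-0.35, 0, 0], [0, 0, 0]],
    [[-0.2, 0, 0], [0, 0, 0]],
    [[0, 0, 0], [0, 0, 0]],
    [[0, 0, 0], [0, 0, 0]]
  ]
}}

```text
time: 16.3
eef_pos: [0.4245, 0.284, 0.3253]
tcp_rot: [-0.554, 0.439, -0.44, 0.554]
contact_force: [0.0, 0.1, 0.5]
opening: 0.498
```

```bash
python3 - <<'E'
from h import *
def crop(i,x,y,w,h,k): return cv2.resize(i[y:y+h,x:x+w],None,fx=k,fy=k,interpolation=cv2.INTER_CUBIC)
s=read_camera("side");t=read_camera("top");rel([])
m=np.array([.495,-.0201,0]);d=np.array([.2255,-.9742,0])
for n,a,z in(("topL",-.0735,.185),("upring top",.0905,.167),("lowring top",.0905,.067)):
    print(n,proj(s,m+a*d+[0,0,z]).round(1),proj(t,m+a*d+[0,0,z]).round(1))
cv2.imwrite("pics/z6.png",np.hstack([crop(s["img"],270,85,100,145,4),crop(t["img"],370,100,100,145,4)]))
E
```

```text
pos [0.4249 0.2831 0.325 ] q [ 0.389 -0.136  1.88  -0.     1.397  0.162] F [ 0.2 -0.6  0. ] op 0.498 t 16.4
zhead 12.98180325854537 tilt y [ 8.e-04 -1.e-04 -1.e+00]
topL [334.  143.7] [390.8 172.5]
upring top [340.1 126.5] [445.5 165.5]
lowring top [339.8 151. ] [437.2 173.8]
```

View pics/z6.png

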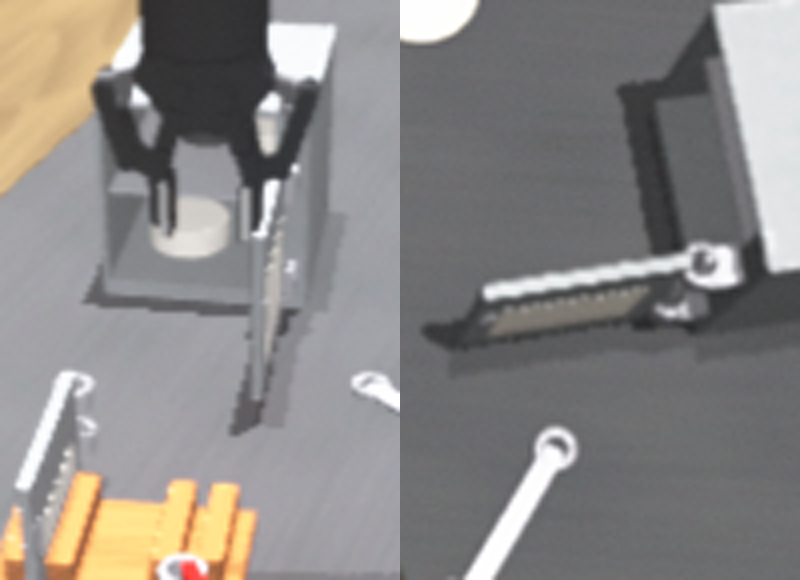

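```bash
python3 -c "
from plant import *
print(sign_off(),get_state()['time'])"
```

```text
the job is handed in; nothing more can be done
the job is handed in; nothing more can be done
```

The taller door is hanging on the cabinet's two hinge pins and the job is handed in. It took about 16.4 s. I pinched the door from above, lifted it out of the rack, carried it in at about 49 mm over its hung height, and lowered it in small steps.

**One problem on the way in:** my first approach went a few mm too deep. Something, I think the panel edge against a bracket end, pushed back with a brief 22 N, then about 9 N steady. I backed off about 5 mm and the force went to zero before I lowered the door.

**Seating:** it came to rest at TCP z = 0.1388 m, against 0.1392 m expected. Contact force while lowering stayed below about 8 N.

**Last pictures after retreating:**
- The door is upright. Its upper ring is around the upper pin at about (446,165) in the top view, with (445.5,165.5) predicted.
- Its outer top corner is at about (335,143) in the side view, with (334,143.7) predicted.
- The shorter door is still in the rack, and the robot is touching nothing.

The pictures resolve height only to about 2–3 mm, so full seating rests mainly on the arm's height and force readings.

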